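Unlock the sprung drawer box with its T-key

ROBOT

A 6-joint arm with a two-finger parallel gripper is mounted at the origin on a cart in front of the work surface, level with it; the furniture and walls round the work are solid. World frame = base frame: x ahead of the robot, y to its left, z up, the work surface at z = 0. Lengths are in m, angles in rad, forces in N, time in s.
With the tool pointing down it reaches from about 0.35 to 0.975 m from the base axis. Payload 4.9 kg.
Tool frame: the origin (TCP) lies at the very end of the fingers, on their centre line; the grasp point (between the pads) lies 19 mm behind it; z points along the fingers, y is the line along which they close (so a half turn about z gives the same grasp; the last joint's range is limited). The gripper opens to 85 mm and grips with 20 to 120 N. Pads are 22 mm wide; open, the fingers measure 114 mm over their backs; the gripper's body (76 mm by 85 mm) begins 54 mm behind the grasp point. The pads swing forward as they close: fully open they stand 13 mm farther back than shut.
Start: joints at [-1.372, 0.053, 1.613, -0, 1.476, -0.119], TCP at [0.195, -0.594, 0.209] pointing down, gripper open.
Joint ranges: [-3.01, 3.01], [-1.01, 2.22], [0.06, 2.58], [-1.02, 4.17], [0.09, 2.62], [-3.14, 3.14]. Speed limits (rad/s): [2.57, 2.57, 3.14, 3.14, 3.14, 3.14].

INTERFACE

Orientations are given as a 3x3 rotation matrix whose columns are the frame's x, y, z axes.
In Python, from workcell import manip, viewer gives the robot as it stands.
- The arm moves only by the shell command python3 -m jog 'ROWS' [FORCE]. ROWS is JSON, a list of rows, each a list of 3 entries, a list of its own where there are three numbers: the turn, a rotation vector about the tool's x, y, z in degrees, then the shift along the tool's x, y, z in m, then the finger opening in m, from 0 to 0.0854. In form: [[[wx, wy, wz], [x, y, z], fingers], ...]. A call has 1 to 20 rows; each row is the pose to reach, as a shift and turn from the pose commanded when the call began, along the tool's axes at that moment; what a row does not reach only later rows make up. A row lasts 1/12 s, in which the tool goes at most 41.7 mm and 7.16 degrees, less where a joint would pass 70% of its speed; a pose out of reach is approached as far as the arm can. A call with a gripper value outside its range is refused whole. The fingers move at their own pace and stop on an object; FORCE is the grip in N (left out, the last holds). Time passes only in rows, so rows that repeat a pose let the fingers close. It gives the time, the measured TCP pose, the force, the opening and the grip force at its end, in the units of the state.
- manip.get_state(): the state, without advancing time (a new reading comes with each control period).
- viewer.capture(name): name is "scene" or "top" or "wrist"; returns the picture (400x640x3 uint8, red, green, blue); there is no depth.
- viewer.get_calibration(name): a dict with "intrinsics" (3x3 intrinsics, pixels), "extrinsics" (4x4, takes a point from camera to world coordinates). Camera axes: x right, y up, looking along -z (the intrinsics and any distortion apply to the point x, -y, -z); pixel columns grow to the right and rows downward; lengths in m; the calibration is good to about 2 mm. A picture is of the moment at which its call begins: read the wrist's pose just before it. get_calibration takes no time and is no camera call; for the wrist camera it gives the pose at the moment of the call.
- manip.sign_off(): hands the job in; it is judged then, once.
The state is a dict: "t": time; "joints": joint angles; "qd": joint speeds; "effort": joint torques, N m; "ee_pos": TCP position; "orientation": TCP orientation; "force": force on the tool from outside, world axes, zero at the start; "wrist_torque": the same for the moment, N m; "opening": finger opening in m; "grasp_force": force on a finger pad.
Only numpy, scipy, OpenCV 4.12 (cv2) and the standard library are available. Lean on these libraries where they do the work, as an engineer would, in place of code of your own. Each camera call takes 0.05 s, during which the arm holds its last target. There are 200 camera calls.

TASK

Take the T-handled key out of its wooden block, put it into the keyhole in the lid of the grey drawer box and feel for the slot inside until the key goes fully home, with its round shoulder down on the keyhole plate. Only then turn it clockwise (seen from above) until the bolt lets go and the drawer springs open by itself. Do it gently, without forcing the lock, pulling at the drawer or disturbing the things around, and leave the key standing fully home in the lock.

Things in the scene. Friction and masses are not known exactly. Their poses are not given: they have to be found in the camera images.
- key: the T-key, about 100 g, standing upright in the round hole of the wooden block, blade down. Origin: centre of the blade's tip; z up along the key, x along the T-bar and along the blade's width. Total height 68 mm: steel blade, shank, shoulder and stem below a black plastic T-bar. A half turn about z makes no difference.
- key_bar (a point): the middle of the key's T-bar, the grip, 59 mm above the blade's tip (axes as the key's). The bar is 50 (x) x 10 (y) x 18 mm (z, from 50 to 68 mm above the tip), on a stem 10 mm across.
- key_shoulder (a point): centre of the underside of the key's round shoulder, 30 mm above the tip (axes as the key's). The shoulder is 34 mm across and 4 mm thick. Below it: round shank 12 mm across, then the blade, 22 mm wide (x) and 4 mm thick (y), 21.5 mm long.
- key_block: wooden block fixed to the table, 60 x 60 mm, 45 mm high, on a 72 x 72 x 10 mm foot, with a 26 mm round hole in its top in which the key hangs by its shoulder; the block is solid up to 9 mm, so the hole is 36 mm deep. Origin: centre of its underside.
- lockbox: grey steel drawer box fixed to the table, 160 (x) x 140 (y) x 70 mm, with a 46 x 46 x 10 mm steel keyhole plate on its lid. Origin: centre of its underside, x from its front (drawer) to its back, y to the left when facing the front from the robot, z up.
- keyhole (a point): centre of the keyhole's mouth on the top face of the keyhole plate, 80 mm above the table, 35 mm in front of the box's middle; axes as the box's. A round vertical bore, 24 mm across with a 2 mm chamfer, with the lock's slotted plug hidden inside. Fully home, the key's shoulder lies on the plate and the tip is 30 mm below the mouth.
- plug_seat (a point): point on the bore's axis 18 mm below the mouth (axes as the box's). The hidden plug's top lies 11 to 19 mm below the mouth, unknown. Through it runs a slot, 24 x 6.2 mm, whose long side starts 0 to 0.9 rad (unknown) clockwise from above from the box's y axis. The plug gives down 1.5 mm against a spring (about 4 N), then is rigid; at the slot's angle it springs up round the blade.
- bolt_seat (a point): the hidden bolt, 33 mm below the mouth. A blade pressed across the slot at 2 to 3 N does not turn the plug; a blade in it does, clockwise, against about 0.07 N m. The bolt lets go with the slot about 1.2 rad clockwise from the box's y axis; hard stop at 1.45 rad; the key has about 0.1 rad play in the slot; it stays where left. More than 30 N from key or robot on the box spoils the lock.
- drawer (a joint): how far the drawer stands out of the box (m): 0 shut and bolted, 0.040 fully sprung open toward the box's front (-x). A light spring (3 N) drives it once the bolt lets go.
- drawer_front (a point): centre of the drawer's grey front panel, 35 mm above the table, on the box's front face; the panel is 130 x 51 mm with a card holder and no handle
- tape_hazard: a roll of black-and-yellow striped tape, 102 mm across, 49 mm high, standing on the table behind the key block; bystander
- box_blades: a small white carton, 51 x 75 x 24 mm, lying between the key block and the drawer box; bystander
- driver_red: a screwdriver with a red handle, 210 mm long, lying near the front edge of the table; bystander
- tape_measure: a black and yellow tape measure, 65 x 80 x 32 mm, near the front left corner of the table; bystander
Things that resemble listed ones, but are neither listed nor needed, are in the scene too. What is shaped like the key but blue, orange or pink is not meant.

How it is judged:
On the way, in this order (a step that is already met when the one before it is completed fails the run):
1. the key is fully home in the keyhole while the drawer is still shut (z of key_shoulder in the frame of keyhole below 0.003 m and horizontal distance between key_shoulder and keyhole below 0.004 m and angle between key's own z axis and vertical below 0.12 rad and value of joint drawer below 0.005 m), for 0.1 s.
2. the drawer has sprung open with the key still home (z of key_shoulder in the frame of keyhole below 0.003 m and horizontal distance between key_shoulder and keyhole below 0.004 m and angle between key's own z axis and vertical below 0.12 rad and value of joint drawer above 0.033 m), for 0.2 s.
At the end, for the whole second after the job is handed in: The drawer stands more than 33 mm out and is at rest; the key stands at rest in the keyhole, its shoulder within 3 mm of the plate and 4 mm of the keyhole's centre, within 0.12 rad of upright (all of step 2 and linear speed of key below 0.02 m/s and velocity of joint drawer below 0.01 m/s); the robot touches nothing.
It fails at once if key or robot presses on the drawer box with more than 30 N (contact force between lockbox and key above 30 N or contact force between lockbox and the fingers above 30 N or contact force between lockbox and the arm above 30 N).
It fails at once if the robot touches the drawer (contact force between drawer and the fingers above 0.5 N or contact force between drawer and the arm above 0.5 N).
It fails at once if a bystander is moved by more than 20 mm (distance of any of tape_hazard, box_blades, driver_red, tape_measure from where it was at the start of the episode above 0.02 m).
It also fails if it takes over 72 s, if anything falls off the work surface, if the arm or the gripper's body presses on something with over 40 N, if the wrist force passes 120 N, or if a joint passes its speed limit or range.

## Working session

There is one attempt and no reset: what is moved stays moved. The work goes in short steps, Python scripts to look and compute and a shell command to move; the robot and the scene stay as the last step left them, time stands still between calls to the robot, and variables do not carry over. Pictures are saved under pics/ and viewed, at most 10 in all, crops included, and the job is handed in when it is done.

```bash
mkdir -p pics; ls; python3 - <<'E'
from workcell import manip, viewer
import cv2,numpy as np
s=manip.get_state();print(s)
for n in("scene","top"):
    im=viewer.capture(n);cv2.imwrite(f"pics/{n}0.png",im[:,:,::-1])
    c=viewer.get_calibration(n);print(n,{k:np.round(v,4).tolist() if hasattr(v,'__len__') and not isinstance(v,str) else v for k,v in c.items()})
c=viewer.get_calibration("wrist");print(c)
E
```

```text
pics
{'t': 0.0, 'joints': array([-1.37200748e+00,  5.33533788e-02,  1.61429018e+00,  1.07347878e-05,
        1.47600892e+00, -1.18983030e-01]), 'qd': array([-1.68045780e-03,  5.26507013e-05,  1.97012439e-04,  9.35683739e-04,
       -1.31374411e-05, -2.40298272e-04]), 'effort': array([-1.83135242e-03, -3.93679225e+01, -3.70180392e+01, -1.84492360e-04,
        7.08583262e-03,  6.77782950e-06]), 'ee_pos': array([ 0.19516233, -0.59304429,  0.20806751]), 'orientation': array([[ 9.49934326e-01,  3.12449388e-01, -3.96302473e-04],
       [ 3.12449535e-01, -9.49932209e-01,  2.02136969e-03],
       [ 2.55115237e-04, -2.04399297e-03, -9.99997879e-01]]), 'force': array([-0.32455361,  0.13565453,  0.26349653]), 'wrist_torque': array([-0.03386775,  0.01003377, -0.04728815]), 'grasp_force': 0.0, 'opening': 0.08539505238940051}
scene {'intrinsics': [[436.9294, 0.0, 317.6405], [0.0, 436.9294, 199.5813], [0.0, 0.0, 1.0]], 'extrinsics': [[-0.4916, 0.5343, -0.6876, -0.1372], [-0.8705, -0.3215, 0.3726, 0.14], [-0.022, 0.7818, 0.6232, 0.6968], [0.0, 0.0, 0.0, 1.0]]}
top {'intrinsics': [[427.63, 0.0, 316.7868], [0.0, 427.63, 194.6645], [0.0, 0.0, 1.0]], 'extrinsics': [[0.0187, 0.9913, -0.1301, 0.3984], [-0.9995, 0.0153, -0.0268, -0.2367], [-0.0245, 0.1305, 0.9911, 1.0582], [0.0, 0.0, 0.0, 1.0]]}
{'intrinsics': array([[332.42720222,   0.        , 326.36465361],
       [  0.        , 332.42720222, 197.62382715],
       [  0.        ,   0.        ,   1.        ]]), 'extrinsics': array([[ 0.31283614,  0.91026846,  0.27119158,  0.26454769],
       [-0.94980596,  0.30025732,  0.08783041, -0.56989949],
       [-0.00147801, -0.28505591,  0.95850975,  0.3732771 ],
       [ 0.        ,  0.        ,  0.        ,  1.        ]])}
```

View pics/scene0.png

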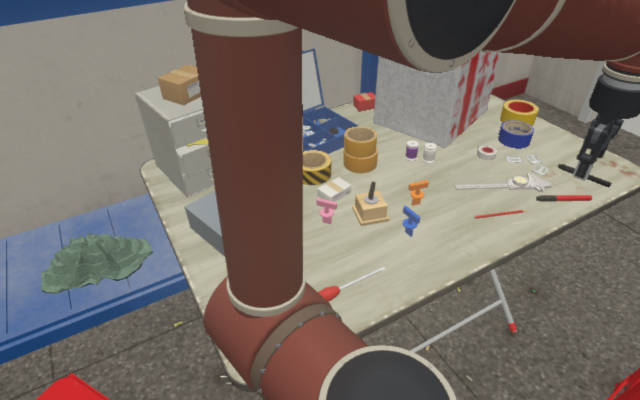

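View pics/top0.png

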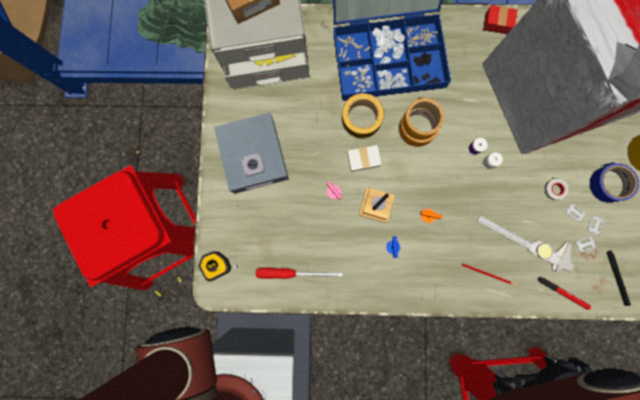

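Candidates: black-barred key in the wooden block at top (380,202)/scene (372,190), pink at (334,190), orange at (430,215), blue at (394,246). I choose the black one in the block. The grey box's keyhole is at top (253,163). First I'll get rough positions, then move the wrist camera over the block.

```bash
cat > h.py <<'E'
from workcell import manip, viewer
import numpy as np, cv2
def ray(c,u,v):
    K=c["intrinsics"];E=c["extrinsics"]
    d=np.linalg.solve(K,[u,v,1.]);d=E[:3,:3]@[d[0],-d[1],-d[2]]
    return E[:3,3],d/np.linalg.norm(d)
def onz(c,u,v,z):
    o,d=ray(c,u,v);return o+d*(z-o[2])/d[2]
def tri(rs):
    A=0;b=0
    for o,d in rs:
        P=np.eye(3)-np.outer(d,d);A=A+P;b=b+P@o
    p=np.linalg.solve(A,b)
    return p,[np.linalg.norm((np.eye(3)-np.outer(d,d))@(p-o)) for o,d in rs]
def proj(c,p):
    E=c["extrinsics"];q=E[:3,:3].T@(np.asarray(p)-E[:3,3]);w=c["intrinsics"]@[q[0],-q[1],-q[2]];return w[:2]/w[2]
def tool(p,yaw=None):
    "shift from the current pose to world p, in tool axes (mm)"
    s=manip.get_state();return np.round(1000*s["orientation"].T@(np.asarray(p)-s["ee_pos"]),1)
E
python3 - <<'E'
from h import *
t=viewer.get_calibration("top")
for n,u,v,z in[("key",380,202,.083),("hole",253,163,.08),("boxFL",229,191,.07),("boxFR",287,180,.07),("boxBL",216,124,.07),("boxBR",270,114,.07),("carton",365,158,.024),("tape",363,115,.049),("pink",334,190,.04),("orange",430,215,.04),("blue",394,246,.04)]:print(n,onz(t,u,v,z).round(3))
s=viewer.get_calibration("scene");print("key2",tri([ray(t,380,202),ray(s,372,186)]))
k=onz(t,380,202,.083)
print("shift to view", tool(k+[-.06,0,.2]))
E
```

```text
key [ 0.512 -0.355  0.083]
hole [ 0.599 -0.06   0.08 ]
boxFL [ 0.534 -0.004  0.07 ]
boxFR [ 0.562 -0.139  0.07 ]
boxBL [0.695 0.035 0.07 ]
boxBR [ 0.721 -0.094  0.07 ]
carton [ 0.627 -0.326  0.024]
tape [ 0.728 -0.318  0.049]
pink [ 0.544 -0.25   0.04 ]
orange [ 0.488 -0.479  0.04 ]
blue [ 0.413 -0.393  0.04 ]
key2 (array([ 0.51073227, -0.35444812,  0.09073218]), [np.float64(0.00010826553838087763), np.float64(0.00010826553838084676)])
shift to view [ 318.  -145.9  -74.5]
```

```bash
python3 -m jog '[[[0,0,0],[0.375,-0.127,-0.045],0.0854],[[0,0,0],[0.375,-0.127,-0.045],0.0854],[[0,0,0],[0.375,-0.127,-0.045],0.0854],[[0,0,0],[0.375,-0.127,-0.045],0.0854],[[0,0,0],[0.375,-0.127,-0.045],0.0854],[[0,0,0],[0.375,-0.127,-0.045],0.0854],[[0,0,0],[0.375,-0.127,-0.045],0.0854],[[0,0,0],[0.375,-0.127,-0.045],0.0854],[[0,0,0],[0.375,-0.127,-0.045],0.0854],[[0,0,0],[0.375,-0.127,-0.045],0.0854],[[0,0,0],[0.375,-0.127,-0.045],0.0854],[[0,0,0],[0.375,-0.127,-0.045],0.0854],[[0,0,0],[0.375,-0.127,-0.045],0.0854],[[0,0,0],[0.375,-0.127,-0.045],0.0854]]'
python3 - <<'E'
from h import *
import pickle
c=viewer.get_calibration("wrist");im=viewer.capture("wrist")
cv2.imwrite("pics/w1.png",im[:,:,::-1]);pickle.dump((c,im,manip.get_state()),open("w1.pkl","wb"))
print(proj(c,[.512,-.355,.083]),manip.get_state()["ee_pos"])
E
```

```text
t: 1.27
ee_pos: [0.5108, -0.3565, 0.2537]
orientation: [[0.95, 0.311, -0.001], [0.311, -0.95, 0.0], [-0.001, -0.001, -1.0]]
force: [0.2, -0.3, 0.3]
opening: 0.0854
grasp_force: 0.0
[325.93366891 171.06393932] [ 0.51071834 -0.35668564  0.25378655]
```

View pics/w1.png

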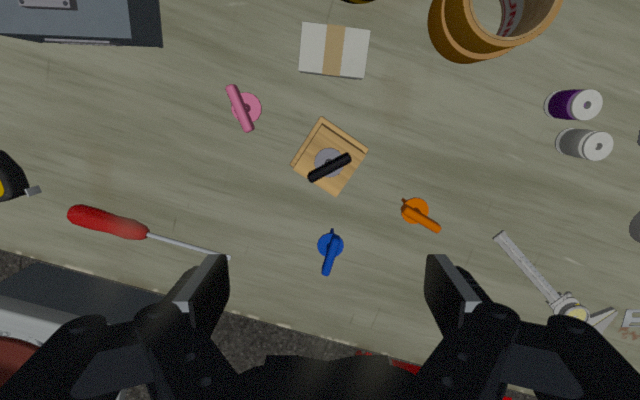

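The wrist view shows the black bar centred at about (329,167) over its steel disc and wooden block. The coloured look-alikes are at (240,108), (327,250) and (420,215). Next I'll turn the tool toward the bar and drop a little for a second view.

```bash
python3 -m jog '[[[0,0,-7],[0,0,0.01],0.06],[[0,0,-14],[0,0,0.02],0.06],[[0,0,-21],[0,0,0.03],0.06],[[0,0,-28],[0,0,0.04],0.06],[[0,0,-35],[0,0,0.05],0.06],[[0,0,-42],[0,0,0.06],0.06],[[0,0,-49],[0,0,0.07],0.06],[[0,0,-56],[0,0,0.07],0.06],[[0,0,-63],[0,0,0.07],0.06],[[0,0,-70],[0,0,0.07],0.06],[[0,0,-77],[0,0,0.07],0.06],[[0,0,-84],[0,0,0.07],0.06],[[0,0,-91],[0,0,0.07],0.06],[[0,0,-98],[0,0,0.07],0.06],[[0,0,-105],[0,0,0.07],0.06],[[0,0,-112],[0,0,0.07],0.06],[[0,0,-119],[0,0,0.07],0.06],[[0,0,-121],[0,0,0.07],0.06],[[0,0,-121],[0,0,0.07],0.06],[[0,0,-121],[0,0,0.07],0.06]]'
python3 - <<'E'
from h import *
import pickle
c=viewer.get_calibration("wrist");im=viewer.capture("wrist")
pickle.dump((c,im,manip.get_state()),open("w2.pkl","wb"))
def bar(f,save=None):
    c,im,s=pickle.load(open(f,"rb"));p=proj(c,[.512,-.355,.083])
    m=(im.max(2)<60).astype(np.uint8)
    n,l,st,ce=cv2.connectedComponentsWithStats(m)
    for i in range(1,n):
        if st[i,4]>60 and np.linalg.norm(ce[i]-p)<90: print(f,i,st[i],ce[i].round(1),cv2.minAreaRect(np.argwhere(l==i)[:,::-1].astype(np.float32)))
    print(p); return c,im,p
bar("w1.pkl");c,im,p=bar("w2.pkl")
u,v=p.astype(int);cr=im[max(0,v-100):v+100,u-130:u+130];cv2.imwrite("pics/c2.png",cv2.resize(cr,None,fx=3,fy=3)[:600,:,::-1]);print(u-130,max(0,v-100))
E
```

```text
t: 2.98
ee_pos: [0.5111, -0.3566, 0.1842]
orientation: [[-0.755, 0.655, -0.0], [0.655, 0.755, 0.0], [0.0, -0.0, -1.0]]
force: [0.1, -0.5, -0.0]
opening: 0.0599
grasp_force: 0.0
w1.pkl 88 [308 153  43  30 494] [329. 167.] ((328.4878845214844, 166.539794921875), (12.000000953674316, 47.05882263183594), 61.92750930786133)
[325.93366891 171.06393932]
w2.pkl 55 [322 163  14  58 621] [328.3 191. ] ((328.1399841308594, 191.47999572753906), (11.204944610595703, 57.411468505859375), 3.179830312728882)
[327.5477501  189.77203582]
197 89
```

View pics/c2.png

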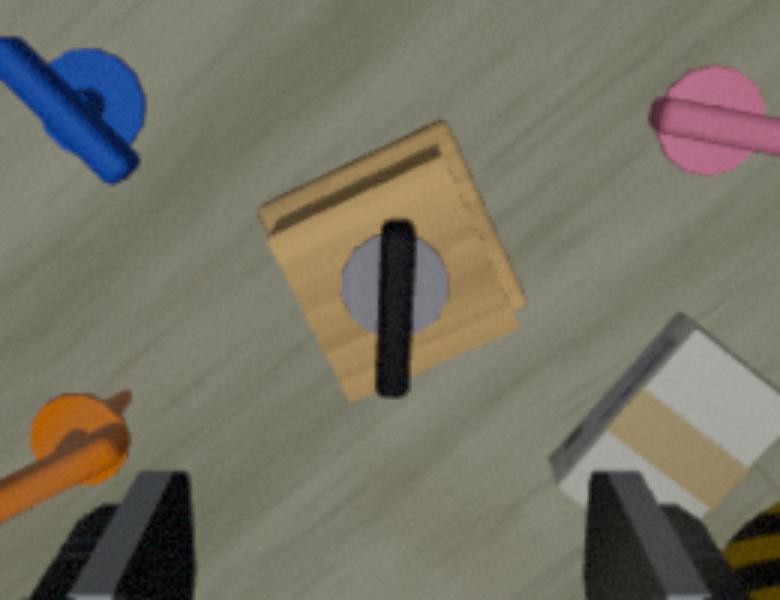

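The crop confirms it: a black bar over a grey disc in the wooden block, at full-image (329,191). The look-alikes are loose and coloured. Now triangulating.

```bash
python3 - <<'E'
from h import *
import pickle
R=[]
for f,p in(("w1.pkl",(329,167)),("w2.pkl",(328.3,191))):
    c,im,s=pickle.load(open(f,"rb"))
    R.append(ray(c,*p))
    m=(im.max(2)<60).astype(np.uint8);n,l=cv2.connectedComponents(m)
    P=np.argwhere(l==l[int(p[1]),int(p[0])])[:,::-1].astype(np.float32)
    W=np.array([onz(c,u,v,.083)[:2] for u,v in P]);r=cv2.minAreaRect((W*1000).astype(np.float32))
    d=np.linalg.svd(W-W.mean(0))[2][0];print(f,"rect@83",r,"yaw",np.arctan2(d[1],d[0]),"centroid",W.mean(0))
    # grey disc: bluish grey within 30px
    hsv=cv2.cvtColor(im,cv2.COLOR_RGB2HSV);mm=((hsv[...,1]<50)&(hsv[...,2]>90)).astype(np.uint8)
    yy,xx=np.mgrid[:400,:640];mm[np.hypot(xx-p[0],yy-p[1])>28]=0
    b=im.astype(int);mm[(b[...,2]-b[...,0])<3]=0
    Q=np.argwhere(mm)[:,::-1]; W=np.array([onz(c,u,v,.049)[:2] for u,v in Q])
    (e,rad)=cv2.minEnclosingCircle((W*1000).astype(np.float32));print("disc",len(Q),e,rad)
print(tri(R))
s=manip.get_state();x=s["orientation"][:,0];print("tool yaw",np.arctan2(x[1],x[0]),s["ee_pos"])
E
```

```text
w1.pkl rect@83 ((517.079833984375, -355.8507995605469), (12.44410228729248, 48.47004699707031), 46.750736236572266) yaw 2.396807762357266 centroid [ 0.51700143 -0.35662823]
disc 294 (515.3097534179688, -356.93743896484375) 16.03070640563965
w2.pkl rect@83 ((513.9180908203125, -356.0024719238281), (9.24971866607666, 49.51298904418945), 46.374088287353516) yaw -0.7528283583789065 centroid [ 0.51337589 -0.35541019]
disc 494 (515.0399780273438, -356.9951477050781) 16.089086532592773
(array([ 0.51523945, -0.35714558,  0.0732607 ]), [np.float64(0.00020842036259417548), np.float64(0.00020842036259406975)])
tool yaw 2.4273035417924764 [ 0.51121489 -0.35647097  0.18423853]
```

```bash
python3 -m jog '[[[0,0,2],[-0.0034,0.0022,0.02],0.04],[[0,0,2],[-0.0034,0.0022,0.05],0.04],[[0,0,2],[-0.0034,0.0022,0.08],0.04],[[0,0,2],[-0.0034,0.0022,0.10],0.04],[[0,0,2],[-0.0034,0.0022,0.12],0.04],[[0,0,2],[-0.0034,0.0022,0.128],0.04],[[0,0,2],[-0.0034,0.0022,0.128],0.04],[[0,0,2],[-0.0034,0.0022,0.128],0.005],[[0,0,2],[-0.0034,0.0022,0.128],0.005],[[0,0,2],[-0.0034,0.0022,0.128],0.005],[[0,0,2],[-0.0034,0.0022,0.128],0.005],[[0,0,2],[-0.0034,0.0022,0.128],0.005],[[0,0,2],[-0.0034,0.0022,0.128],0.005],[[0,0,2],[-0.0034,0.0022,0.128],0.005]]' 60
```

```text
t: 4.2
ee_pos: [0.5168, -0.3578, 0.0585]
orientation: [[-0.734, 0.679, 0.002], [0.679, 0.734, -0.003], [-0.004, -0.001, -1.0]]
force: [-0.6, -1.6, 6.3]
opening: 0.0071
grasp_force: 59.2
```

```bash
python3 -m jog '[[[0,0,0],[0,0,-0.005],0.005],[[0,0,0],[0,0,-0.015],0.005],[[0,0,0],[0,0,-0.03],0.005],[[0,0,0],[0,0,-0.05],0.005],[[0,0,0],[0,0,-0.07],0.005],[[0,0,0],[0,0,-0.09],0.005],[[0,0,0],[0,0,-0.11],0.005],[[0,0,0],[0,0,-0.12],0.005],[[0,0,0],[0,0,-0.12],0.005],[[0,0,0],[0,0,-0.12],0.005]]'
python3 - <<'E'
from h import *
import pickle
c=viewer.get_calibration("wrist");s=manip.get_state();im=viewer.capture("wrist")
pickle.dump((c,im,s),open("w3.pkl","wb"));sc=viewer.capture("scene");cs=viewer.get_calibration("scene")
print(proj(c,s["ee_pos"]),proj(cs,s["ee_pos"]))
u,v=proj(cs,s["ee_pos"]).astype(int)
a=cv2.resize(im[200:400,190:450],None,fx=3,fy=3)
b=cv2.resize(sc[max(0,v-60):v+40,u-65:u+65],None,fx=4,fy=4)
cv2.imwrite("pics/w3.png",a[:,:,::-1]);cv2.imwrite("pics/s3.png",b[:,:,::-1]);print(s["ee_pos"],s["opening"],u,v)
E
```

```text
t: 5.03
ee_pos: [0.5159, -0.3563, 0.1765]
orientation: [[-0.734, 0.679, 0.0], [0.679, 0.734, -0.0], [-0.0, 0.0, -1.0]]
force: [0.2, 0.3, -0.8]
opening: 0.0068
grasp_force: 58.8
[324.88334022 239.85994856] [373.46218434 153.19545033]
[ 0.51592417 -0.35633212  0.17648346] 0.006772819381569555 373 153
```

View pics/w3.png

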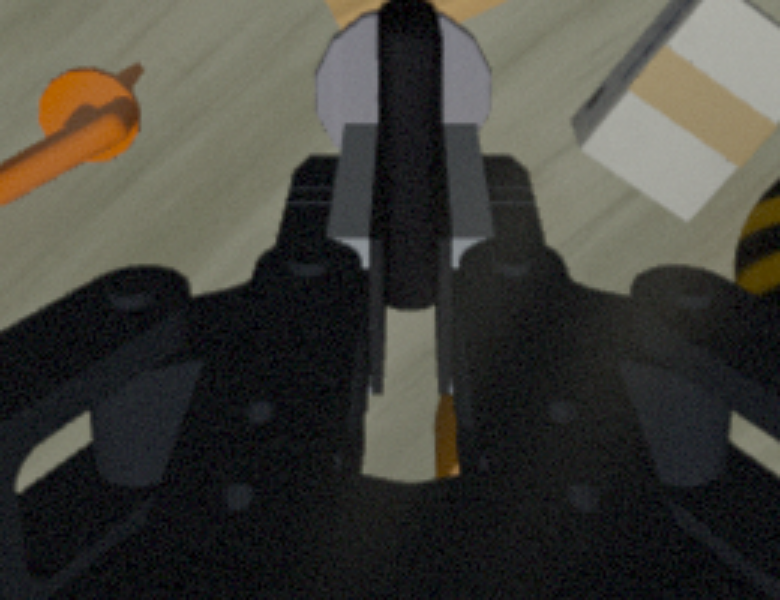

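View pics/s3.png

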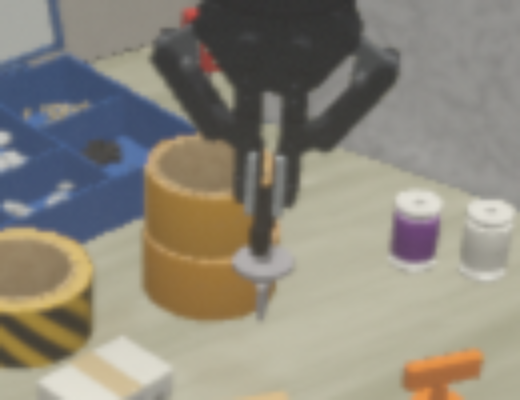

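Grip is good: the bar sits between the pads and the shoulder disc hangs square below, with the key out of the block. Moving to view the keyhole.

```bash
python3 -m jog '[[[0,0,5],[0.012,0.032,-0.005],0.005],[[0,0,10],[0.024,0.065,-0.005],0.005],[[0,0,15],[0.036,0.097,-0.005],0.005],[[0,0,20],[0.048,0.13,-0.005],0.005],[[0,0,25],[0.06,0.162,-0.005],0.005],[[0,0,31],[0.072,0.194,-0.005],0.005],[[0,0,31],[0.08,0.22,-0.005],0.005],[[0,0,31],[0.089,0.242,-0.005],0.005],[[0,0,31],[0.089,0.242,-0.005],0.005],[[0,0,31],[0.089,0.242,-0.005],0.005],[[0,0,31],[0.089,0.242,-0.005],0.005]]'
python3 - <<'E'
from h import *
import pickle
c=viewer.get_calibration("wrist");s=manip.get_state();im=viewer.capture("wrist")
pickle.dump((c,im,s),open("w4.pkl","wb"));cv2.imwrite("pics/w4.png",im[:,:,::-1])
print(s["ee_pos"],proj(c,[.599,-.06,.08]))
# hanging key disc in w3
c,im,s=pickle.load(open("w3.pkl","rb"));R=s["orientation"]
o,dl=ray(c,295.5,231);o,dr=ray(c,353.5,231);L=R.T@dl;Rr=R.T@dr
k=.034/abs(L[1]/L[2]-Rr[1]/Rr[2]);oo=R.T@(o-s["ee_pos"]);print("disc in tool: z",oo[2]+k,"y",oo[1]+k*(L[1]/L[2]+Rr[1]/Rr[2])/2,"x row231",oo[0]+k*L[0]/L[2])
T=R.T@ray(c,325,203.5)[1];print("top rim x",[oo[0]+(z-oo[2])*T[0]/T[2] for z in (.002,.006,.009)])
E
```

```text
t: 6.05
ee_pos: [0.6141, -0.1185, 0.1798]
orientation: [[-0.279, 0.96, -0.003], [0.96, 0.279, 0.0], [0.001, -0.002, -1.0]]
force: [0.2, 0.1, -0.4]
opening: 0.0068
grasp_force: 58.8
[ 0.61410761 -0.11854405  0.17977839] [328.28532379 115.99043498]
disc in tool: z 0.0160110007631043 y -0.0002895302654379637 x row231 -0.0014585366864521138
top rim x [np.float64(0.01991952272734522), np.float64(0.018646558373763916), np.float64(0.017691835108577927)]
```

View pics/w4.png

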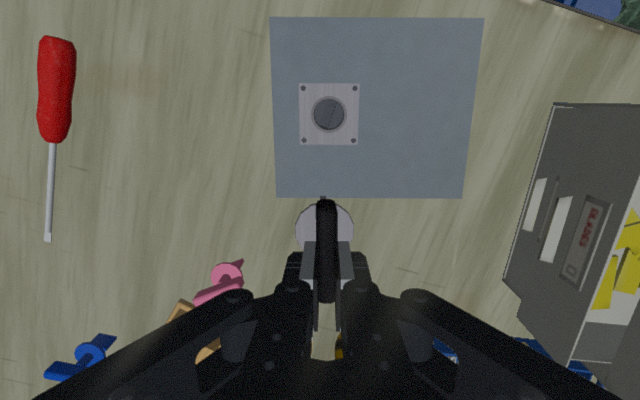

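The wrist view shows the box lid, with the plate corners at about (299,83) to (359,146) and the bore at (329,113). The key disc is at (324,225). Taking a second, offset view to triangulate the mouth.

```bash
python3 -m jog '[[[0,0,0],[0.01,0.02,0.0],0.005],[[0,0,0],[0.01,0.04,0.015],0.005],[[0,0,0],[0.01,0.05,0.03],0.005],[[0,0,0],[0.01,0.05,0.03],0.005],[[0,0,0],[0.01,0.05,0.03],0.005],[[0,0,0],[0.01,0.05,0.03],0.005]]'
python3 - <<'E'
from h import *
import pickle
c=viewer.get_calibration("wrist");s=manip.get_state();im=viewer.capture("wrist")
pickle.dump((c,im,s),open("w5.pkl","wb"))
def det(f):
    c,im,s=pickle.load(open(f,"rb"));g=cv2.cvtColor(im,cv2.COLOR_RGB2GRAY).astype(np.float32)
    p=proj(c,[.599,-.06,.08]).astype(int);x0,y0=p-45;w=cv2.GaussianBlur(g,(3,3),0)[y0:y0+90,x0:x0+90]
    lid=np.median(w[:8]);t=(lid+np.percentile(w,85))/2
    m=(w>t).astype(np.uint8);n,l,st,ce=cv2.connectedComponentsWithStats(m);i=1+st[1:,4].argmax()
    cs,h=cv2.findContours((l==i).astype(np.uint8),cv2.RETR_CCOMP,cv2.CHAIN_APPROX_NONE)
    cs=sorted(cs,key=cv2.contourArea)[::-1]
    r=cv2.minAreaRect(cs[0]);e=cv2.fitEllipse(cs[1])
    print(f,"rect",r,"ell",e,[cv2.contourArea(k) for k in cs[:3]])
    off=np.array([x0,y0]);a=np.array(r[0])+off;b=np.array(e[0])+off
    W=np.array([onz(c,*(q+off),.08)[:2]*1000 for q in cv2.boxPoints(r)]);d=W-np.roll(W,1,0)
    print("plate@80",W.mean(0),np.linalg.norm(d,axis=1),(np.arctan2(d[:,1],d[:,0])%(np.pi/2)),"bore@80",onz(c,*b,.08))
    cv2.imwrite("pics/"+f[:2]+"c.png",cv2.resize(im[y0:y0+90,x0:x0+90],None,fx=4,fy=4,interpolation=cv2.INTER_CUBIC)[:,:,::-1])
    return ray(c,*a),ray(c,*b)
A=det("w4.pkl");B=det("w5.pkl")
print(tri([A[0],B[0]]),tri([A[1],B[1]]));print(s["ee_pos"],s["orientation"][:,0])
cv2.imwrite("pics/w45.png",np.hstack([cv2.imread("pics/w4c.png"),cv2.imread("pics/w5c.png")]))
E
```

```text
t: 6.6
ee_pos: [0.6597, -0.0959, 0.1516]
orientation: [[-0.278, 0.961, -0.0], [0.961, 0.278, -0.0], [-0.0, -0.0, -1.0]]
force: [0.2, 0.4, -0.3]
opening: 0.0069
grasp_force: 58.9
w4.pkl rect ((46.0, 43.5), (61.0, 60.0), 90.0) ell ((45.44499969482422, 44.06431579589844), (37.198333740234375, 38.07389450073242), 178.57928466796875) [3519.0, 1110.0, 43.5]
plate@80 [599.16446438 -58.60740477] [45.81483351 45.2453607  45.80562096 47.60240726] [0.25984966 0.28324709 0.3113083  0.28355603] bore@80 [ 0.59871131 -0.05857512  0.08      ]
w5.pkl rect ((44.5, 42.5), (67.0, 67.0), 90.0) ell ((45.49657440185547, 43.115623474121094), (39.93210220336914, 42.62540817260742), 140.0099639892578) [4071.0, 1333.5, 49.0]
plate@80 [597.91415322 -59.02750006] [46.26924014 45.56912926 46.1084945  48.22696606] [0.19238595 0.2819866  0.2498314  0.28196532] bore@80 [ 0.5985333  -0.05860907  0.08      ]
(array([ 0.59884271, -0.05771131,  0.08569596]), [np.float64(0.00013606523045737393), np.float64(0.0001360652304574682)]) (array([ 0.59868575, -0.05851923,  0.08080459]), [np.float64(2.6787081613395007e-05), np.float64(2.678708161344091e-05)])
[ 0.65965394 -0.09586841  0.15155375] [-2.77906859e-01  9.60608022e-01 -7.92148453e-05]
```

View pics/w45.png

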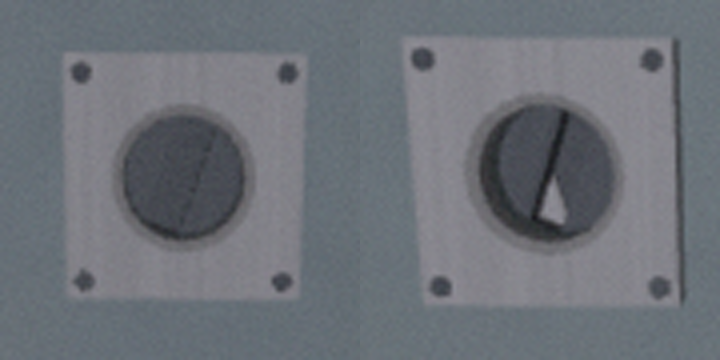

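Bore mouth is at (0.5986, -0.0585, 0.0808), which agrees with the 80 mm stated. The crops also show the slot's line about 0.3–0.35 rad clockwise of the tool's x. Moving above the keyhole, then into the mouth, gently.

```bash
python3 -m jog '[[[0,0,3],[0.026,-0.024,0.0],0.005],[[0,0,6],[0.0524,-0.048,0.005],0.005],[[0,0,6],[0.0524,-0.048,0.01],0.005],[[0,0,6],[0.0524,-0.048,0.015],0.005],[[0,0,6],[0.0524,-0.048,0.015],0.005],[[0,0,6],[0.0524,-0.048,0.018],0.005],[[0,0,6],[0.0524,-0.048,0.021],0.005],[[0,0,6],[0.0524,-0.048,0.024],0.005],[[0,0,6],[0.0524,-0.048,0.027],0.005],[[0,0,6],[0.0524,-0.048,0.029],0.005],[[0,0,6],[0.0524,-0.048,0.031],0.005],[[0,0,6],[0.0524,-0.048,0.031],0.005],[[0,0,6],[0.0524,-0.048,0.031],0.005]]'
```

```text
t: 7.73
ee_pos: [0.6009, -0.0584, 0.1222]
orientation: [[-0.177, 0.984, 0.003], [0.984, 0.177, -0.001], [-0.002, 0.003, -1.0]]
force: [-0.5, -0.3, 4.7]
opening: 0.007
grasp_force: 59.9
```

```bash
python3 -m jog '[[[0,0,0],[0,0,-0.004],0.005],[[0,0,0],[0,0,-0.008],0.005],[[0,0,0],[0,0,-0.008],0.005],[[0,0,0],[0,0,-0.008],0.005]]'
python3 - <<'E'
from h import *
import pickle
s=manip.get_state();c=viewer.get_calibration("wrist");im=viewer.capture("wrist");pickle.dump((c,im,s),open("w6.pkl","wb"))
t=viewer.capture("scene");cs=viewer.get_calibration("scene");u,v=proj(cs,[.6,-.058,.09]).astype(int);print(u,v)
a=cv2.resize(im[150:310,230:430],None,fx=2.5,fy=2.5);b=cv2.resize(t[v-45:v+35,u-50:u+50],None,fx=4,fy=4)
H=400;b=cv2.resize(b,(400,H))[:, :300] if 0 else cv2.resize(b,(300,240));b=cv2.copyMakeBorder(b,0,H-240,0,0,cv2.BORDER_CONSTANT)
cv2.imwrite("pics/w6.png",np.hstack([a,b])[:,:,::-1]);print(s["ee_pos"])
E
```

```text
t: 8.07
ee_pos: [0.5995, -0.0579, 0.1283]
orientation: [[-0.177, 0.984, 0.0], [0.984, 0.177, 0.0], [0.0, 0.0, -1.0]]
force: [0.5, -0.6, -0.4]
opening: 0.0069
grasp_force: 59.0
237 207
[ 0.59947424 -0.05785175  0.12834509]
```

View pics/w6.png

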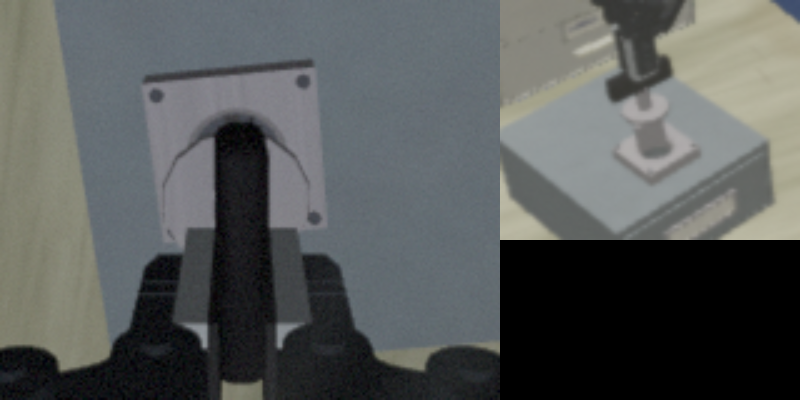

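The key hangs about 2° tilted in the grip: the disc centre is at column 324.4 and the bar at 326.4, where they coincided before the grasp. That explains the chamfer contact pushing the tool to +x. I'll tilt the tool -2° about x and retry.

```bash
python3 -m jog '[[[-2,0,0],[0,0,0],0.005],[[-2,0,0],[0,0,0.002],0.005],[[-2,0,0],[0,0,0.004],0.005],[[-2,0,0],[0,0,0.006],0.005],[[-2,0,0],[0,0,0.008],0.005],[[-2,0,0],[0,0,0.009],0.005],[[-2,0,0],[0,0,0.01],0.005],[[-2,0,0],[0,0,0.01],0.005],[[-2,0,0],[0,0,0.01],0.005]]'
```

```text
t: 8.92
ee_pos: [0.6018, -0.0587, 0.1218]
orientation: [[-0.177, 0.983, 0.039], [0.984, 0.177, 0.004], [-0.003, 0.039, -0.999]]
force: [-1.6, -0.7, 9.7]
opening: 0.0068
grasp_force: 60.7
```

```bash
python3 - <<'E'
from h import *
import pickle
s=manip.get_state();print(s["force"],s["wrist_torque"],s["ee_pos"])
print("tool frame torque",s["orientation"].T@s["wrist_torque"])
for f in("w4.pkl","w5.pkl","w6.pkl"):
    c,im,q=pickle.load(open(f,"rb"));print(f,q["force"],q["wrist_torque"],q["ee_pos"])
# bar and disc columns in tool frame, free-hanging view w6
c,im,q=pickle.load(open("w6.pkl","rb"));g=cv2.cvtColor(im,cv2.COLOR_RGB2GRAY)
for r in(225,230,235,240): print(r,"dark cols",np.flatnonzero(g[r,300:350]<45)[[0,-1]]+300)
print(g[224,288:362])
E
```

```text
[-1.6499182  -0.6711409   9.65858158] [-0.04564896  0.27511683  0.08171257] [ 0.6017874  -0.05866934  0.12183763]
tool frame torque [ 0.27863674  0.00708657 -0.08222766]
w4.pkl [ 0.17403774  0.07883019 -0.40057614] [ 0.00171377 -0.04150931 -0.00462588] [ 0.61410761 -0.11854405  0.17977839]
w5.pkl [ 0.17417615  0.37900634 -0.34654329] [-0.02157016  0.03452723 -0.038774  ] [ 0.65965394 -0.09586841  0.15155375]
w6.pkl [ 0.54331164 -0.6151827  -0.42236122] [-0.01778289  0.01484613 -0.0561393 ] [ 0.59947424 -0.05785175  0.12834509]
225 dark cols [316 336]
230 dark cols [316 336]
235 dark cols [316 336]
240 dark cols [316 336]
[107 106 109 108 121 127 124  95 125 129 128 128 134 133 133 130 128 132
 129 125 129 127 129 128 130 125 125  99  30  16  24  20  24  28  32  24
  30  25  30  29  31  18  37  26  26  14  20   7  23  75 125 130 132 131
 131 128 131 131 131 130 130 133 133 131 126 110 125 129 131 126 129 124
 104 109]
```

```bash
python3 - <<'E'
from h import *
import pickle
cs=viewer.get_calibration("scene")
for z in(.075,.08,.09,.10,.11,.12,.128,.14): print(z,proj(cs,[.599,-.0585,z]).round(1))
t=viewer.capture("scene")
b=cv2.resize(t[150:230,190:290],None,fx=7,fy=7,interpolation=cv2.INTER_CUBIC)
cv2.imwrite("pics/s7.png",b[:,:,::-1])
E
```

```text
0.075 [238.4 212.7]
0.08 [238.1 210.9]
0.09 [237.5 207.4]
0.1 [236.9 203.9]
0.11 [236.2 200.3]
0.12 [235.6 196.7]
0.128 [235.1 193.8]
0.14 [234.3 189.3]
```

View pics/s7.png

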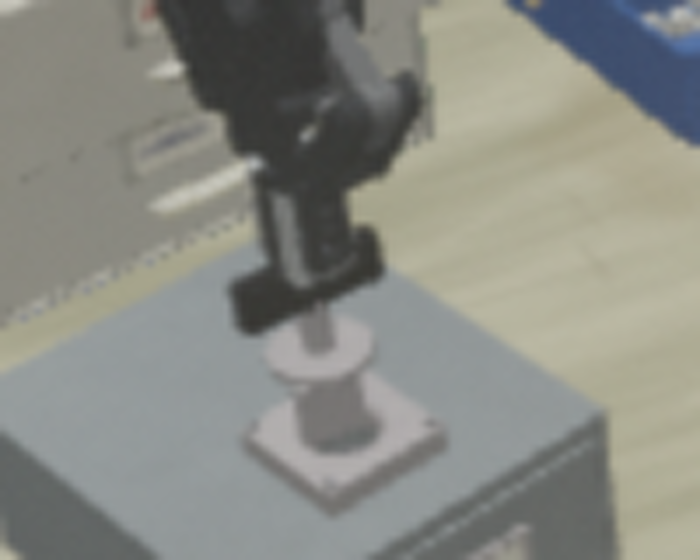

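The crop shows the blade standing at the mouth at about (335,420), left of the bore centre at (344,437). So the key sits about 2 mm too far along +y (tool +x). I'll lift, shift and retry.

```bash
python3 -m jog '[[[0,0,0],[0,0,-0.006],0.005],[[0,0,0],[-0.002,-0.0008,-0.008],0.005],[[0,0,0],[-0.002,-0.0008,-0.008],0.005],[[0,0,0],[-0.002,-0.0008,-0.006],0.005],[[0,0,0],[-0.002,-0.0008,-0.004],0.005],[[0,0,0],[-0.002,-0.0008,-0.002],0.005],[[0,0,0],[-0.002,-0.0008,0],0.005],[[0,0,0],[-0.002,-0.0008,0.0],0.005],[[0,0,0],[-0.002,-0.0008,0.0],0.005]]'
```

```text
t: 9.72
ee_pos: [0.5987, -0.0599, 0.1177]
orientation: [[-0.177, 0.984, 0.033], [0.984, 0.177, 0.006], [0.0, 0.034, -0.999]]
force: [-0.5, 0.6, -1.4]
opening: 0.007
grasp_force: 59.0
```

It entered the bore freely. Descending to the plug.

```bash
python3 -m jog '[[[0,0,0],[0,0,0.001],0.005],[[0,0,0],[0,0,0.002],0.005],[[0,0,0],[0,0,0.003],0.005],[[0,0,0],[0,0,0.004],0.005],[[0,0,0],[0,0,0.004],0.005]]'; python3 -m jog '[[[0,0,0],[0,0,0.001],0.005],[[0,0,0],[0,0,0.002],0.005],[[0,0,0],[0,0,0.002],0.005]]'
```

```text
t: 10.13
ee_pos: [0.599, -0.06, 0.114]
orientation: [[-0.177, 0.984, 0.034], [0.984, 0.177, 0.006], [0.0, 0.035, -0.999]]
force: [0.2, 0.6, -1.2]
opening: 0.0067
grasp_force: 59.0
t: 10.38
ee_pos: [0.5991, -0.0599, 0.112]
orientation: [[-0.177, 0.984, 0.034], [0.984, 0.177, 0.006], [0.0, 0.035, -0.999]]
force: [-0.3, 0.4, -1.3]
opening: 0.0065
grasp_force: 59.0
```

```bash
python3 -m jog '[[[0,0,0],[0,0,0.001],0.005],[[0,0,0],[0,0,0.001],0.005]]';python3 -m jog '[[[0,0,0],[0,0,0.001],0.005],[[0,0,0],[0,0,0.001],0.005]]'
```

```text
t: 10.55
ee_pos: [0.5991, -0.0599, 0.1111]
orientation: [[-0.177, 0.984, 0.034], [0.984, 0.177, 0.006], [0.0, 0.035, -0.999]]
force: [1.2, 0.2, -0.6]
opening: 0.0068
grasp_force: 59.0
t: 10.72
ee_pos: [0.5992, -0.0599, 0.1101]
orientation: [[-0.177, 0.984, 0.034], [0.984, 0.177, 0.006], [0.0, 0.035, -0.999]]
force: [-0.2, 0.3, -1.4]
opening: 0.0069
grasp_force: 59.0
```

```bash
python3 -m jog '[[[0,0,0],[0,0,0.001],0.005],[[0,0,0],[0,0,0.001],0.005]]' | grep -E "ee_pos|force";python3 -m jog '[[[0,0,0],[0,0,0.001],0.005],[[0,0,0],[0,0,0.001],0.005]]'| grep -E "ee_pos|force"; python3 -m jog '[[[0,0,0],[0,0,0.001],0.005],[[0,0,0],[0,0,0.001],0.005]]'| grep -E "ee_pos|force"
```

```text
ee_pos: [0.5992, -0.0599, 0.109]
force: [-0.1, -1.0, -1.4]
grasp_force: 59.0
ee_pos: [0.5993, -0.0599, 0.1081]
force: [-0.1, 0.5, 0.3]
grasp_force: 59.0
ee_pos: [0.5993, -0.0599, 0.1071]
force: [0.4, 0.8, -1.0]
grasp_force: 59.0
```

```bash
python3 -m jog '[[[0,0,0],[0,0,0.001],0.005],[[0,0,0],[0,0,0.001],0.005]]' | grep -E "ee_pos|force";python3 -m jog '[[[0,0,0],[0,0,0.001],0.005],[[0,0,0],[0,0,0.001],0.005]]'| grep -E "ee_pos|force"
```

```text
ee_pos: [0.5993, -0.0599, 0.1061]
force: [0.6, -0.2, -0.8]
grasp_force: 59.0
ee_pos: [0.5997, -0.06, 0.1056]
force: [0.2, 0.2, 0.8]
grasp_force: 59.2
```

Plug top touched at TCP z≈0.1057. I'll press slightly and sweep clockwise about the key's axis.

```bash
python3 -m jog '[[[0,-0.1,3],[0,-0.0001,0.0005],0.005],[[0,-0.1,3],[0,-0.0001,0.0005],0.005]]' | grep -E "ee_pos|force";python3 -m jog '[[[0,-0.1,3],[0,-0.0001,0],0.005],[[0,-0.1,3],[0,-0.0001,0],0.005]]' | grep -E "ee_pos|force"; python3 -m jog '[[[0,-0.1,3],[0,-0.0001,0],0.005],[[0,-0.1,3],[0,-0.0001,0],0.005]]' | grep -E "ee_pos|force"
```

```text
ee_pos: [0.5997, -0.06, 0.1053]
force: [-0.3, -0.5, 0.8]
grasp_force: 59.3
ee_pos: [0.5995, -0.0601, 0.1052]
force: [0.3, -0.9, 0.6]
grasp_force: 59.4
ee_pos: [0.5994, -0.0601, 0.1052]
force: [-0.0, 0.2, 2.2]
grasp_force: 59.4
```

```bash
for i in 1; do python3 -m jog '[[[0,-0.1,3],[0,-0.0001,0],0.005],[[0,-0.1,3],[0,-0.0001,0],0.005]]' | grep -E "ee_pos|force";python3 -m jog '[[[0,-0.1,3],[0,-0.0001,0],0.005],[[0,-0.1,3],[0,-0.0001,0],0.005]]' | grep -E "ee_pos|force"; python3 -m jog '[[[0,-0.1,3],[0,-0.0001,0],0.005],[[0,-0.1,3],[0,-0.0001,0],0.005]]' | grep -E "ee_pos|force";done
```

```text
ee_pos: [0.5991, -0.06, 0.1048]
force: [-0.7, 0.6, -1.2]
grasp_force: 59.0
ee_pos: [0.5987, -0.0598, 0.1042]
force: [-0.4, -0.0, -0.8]
grasp_force: 59.0
ee_pos: [0.5986, -0.0598, 0.1043]
force: [0.9, 0.3, -0.6]
grasp_force: 59.0
```

The force vanished and z dropped at 12–15° of sweep, so the blade is in the slot mouth. Descending carefully.

```bash
python3 -m jog '[[[0,0,-1],[0,0,0.001],0.005],[[0,0,-1],[0,0,0.001],0.005]]' | grep -E "ee_pos|force";python3 -m jog '[[[0,0,0],[0,0,0.001],0.005],[[0,0,0],[0,0,0.001],0.005]]' | grep -E "ee_pos|force"; python3 -m jog '[[[0,0,0],[0,0,0.001],0.005],[[0,0,0],[0,0,0.001],0.005]]' | grep -E "ee_pos|force|orient"
```

```text
ee_pos: [0.5987, -0.0599, 0.1033]
force: [0.5, -1.0, -0.5]
grasp_force: 59.0
ee_pos: [0.5987, -0.0599, 0.1024]
force: [-0.4, -0.4, -1.2]
grasp_force: 59.0
ee_pos: [0.5988, -0.0599, 0.1015]
orientation: [[0.118, 0.992, 0.034], [0.993, -0.118, -0.004], [-0.0, 0.034, -0.999]]
force: [0.2, 0.1, -0.6]
grasp_force: 59.0
```

```bash
python3 -m jog '[[[0,0,0],[0,0,0.001],0.005],[[0,0,0],[0,0,0.002],0.005],[[0,0,0],[0,0,0.003],0.005],[[0,0,0],[0,0,0.003],0.005]]' | grep -E "ee_pos|force";python3 -m jog '[[[0,0,0],[0,0,0.001],0.005],[[0,0,0],[0,0,0.002],0.005],[[0,0,0],[0,0,0.002],0.005]]' | grep -E "ee_pos|force"; python3 -m jog '[[[0,0,0],[0,0,0.001],0.005],[[0,0,0],[0,0,0.001],0.005]]' | grep -E "ee_pos|force"
```

```text
ee_pos: [0.5989, -0.0599, 0.0984]
force: [-0.4, 0.6, -1.5]
grasp_force: 59.0
ee_pos: [0.599, -0.06, 0.0965]
force: [0.1, -0.2, -1.3]
grasp_force: 59.0
ee_pos: [0.5991, -0.06, 0.0956]
force: [-0.5, -0.4, -0.9]
grasp_force: 59.0
```

```bash
python3 -m jog '[[[0,0,0],[0,0,0.001],0.005],[[0,0,0],[0,0,0.001],0.005]]' | grep -E "ee_pos|force"; python3 -m jog '[[[0,0,0],[0,0,0.001],0.005],[[0,0,0],[0,0,0.001],0.005]]' | grep -E "ee_pos|force"; python3 -m jog '[[[0,0,0],[0,0,0.001],0.005],[[0,0,0],[0,0,0.001],0.005]]' | grep -E "ee_pos|force|orient"
```

```text
ee_pos: [0.5991, -0.06, 0.0946]
force: [-0.2, 0.1, -0.7]
grasp_force: 59.0
ee_pos: [0.5992, -0.06, 0.0936]
force: [-0.7, 1.4, -1.1]
grasp_force: 59.0
ee_pos: [0.5994, -0.06, 0.0933]
orientation: [[0.118, 0.992, 0.035], [0.993, -0.118, -0.004], [-0.0, 0.035, -0.999]]
force: [-1.4, 0.7, 2.2]
grasp_force: 59.4
```

The shoulder reached the plate at z=0.0934, as predicted for fully home. Dwell with light pressure, then turn clockwise.

```bash
python3 -m jog '[[[0,0,0],[0,0,0.0007],0.005],[[0,0,0],[0,0,0.0007],0.005],[[0,0,0],[0,0,0.0007],0.005],[[0,0,0],[0,0,0.0007],0.005]]' | grep -E "ee_pos|force"; python3 -m jog '[[[0,-0.1,4],[0,-0.0001,0],0.005],[[0,-0.3,8],[0,-0.0002,0],0.005],[[0,-0.4,12],[0,-0.0004,0],0.005],[[0,-0.5,16],[-0.0001,-0.0005,0],0.005],[[0,-0.7,20],[-0.0001,-0.0006,0],0.005],[[0,-0.7,20],[-0.0001,-0.0006,0],0.005]]' | grep -E "ee_pos|force|orient"
python3 -c "
from h import *
s=manip.get_state();x=s['orientation'][:,0];print(np.arctan2(x[1],x[0]),s['wrist_torque'])"
```

```text
ee_pos: [0.5996, -0.0601, 0.0933]
force: [-2.4, 0.3, 5.3]
grasp_force: 60.0
ee_pos: [0.5994, -0.0602, 0.0932]
orientation: [[0.452, 0.892, 0.033], [0.892, -0.451, -0.017], [-0.0, 0.037, -0.999]]
force: [-1.3, 0.9, 5.3]
grasp_force: 59.9
1.1021424178145616 [0.05154221 0.31831267 0.08665935]
```

```bash
python3 -m jog '[[[0,-0.1,4],[0,-0.0002,0],0.005],[[0,-0.3,8],[0,-0.0003,0],0.005],[[0,-0.4,12],[0.0001,-0.0005,0],0.005],[[0,-0.5,16],[0.0001,-0.0006,0],0.005],[[0,-0.7,20],[0.0002,-0.0008,0],0.005],[[0,-0.8,24],[0.0003,-0.0009,0],0.005],[[0,-0.9,27],[0.0003,-0.001,0],0.005],[[0,-0.9,27],[0.0003,-0.001,0],0.005]]' | grep -E "ee_pos|force|orient"
python3 -c "
from h import *
s=manip.get_state();x=s['orientation'][:,0];print(1.84-np.arctan2(x[1],x[0]),s['wrist_torque'])
t=viewer.capture('top');c=viewer.get_calibration('top');u,v=proj(c,[.53,-.08,.05]).astype(int);cv2.imwrite('pics/t8.png',cv2.resize(t[v-60:v+60,u-60:u+60],None,fx=4,fy=4)[:,:,::-1])"
```

```text
ee_pos: [0.5987, -0.06, 0.0931]
orientation: [[0.807, 0.591, 0.023], [0.591, -0.806, -0.029], [0.001, 0.037, -0.999]]
force: [-0.8, -2.6, 5.5]
grasp_force: 59.9
1.2077247930027841 [-0.33139043  0.24897254  0.04181701]
```

```bash
python3 -m jog '[[[0,0,2],[0,0,0],0.005],[[0,-0.1,4],[0,-0.0001,0],0.005],[[0,-0.2,6],[0,-0.0002,0],0.005],[[0,-0.2,6],[0,-0.0002,0],0.005],[[0,-0.2,6],[0,-0.0002,0],0.005]]' | grep -E "ee_pos|force|orient"
python3 -c "
from h import *
s=manip.get_state();x=s['orientation'][:,0];print(1.84-np.arctan2(x[1],x[0]),s['wrist_torque'])
t=viewer.capture('top');c=viewer.get_calibration('top');u,v=proj(c,[.53,-.08,.05]).astype(int)
old=cv2.imread('pics/t8.png');new=cv2.resize(t[v-60:v+60,u-60:u+60],None,fx=4,fy=4)[:,:,::-1]
o0=cv2.resize(cv2.imread('pics/top0.png')[v-60:v+60,u-60:u+60],None,fx=3.3,fy=3.3)
cv2.imwrite('pics/t9.png',np.hstack([o0,cv2.resize(new,o0.shape[1::-1])]))"
```

```text
ee_pos: [0.5986, -0.0599, 0.0932]
orientation: [[0.863, 0.505, 0.02], [0.505, -0.863, -0.031], [0.001, 0.037, -0.999]]
force: [-1.1, -1.3, 5.3]
grasp_force: 59.9
1.310585389624689 [-0.34972642  0.24463748  0.01434044]
```

View pics/t9.png

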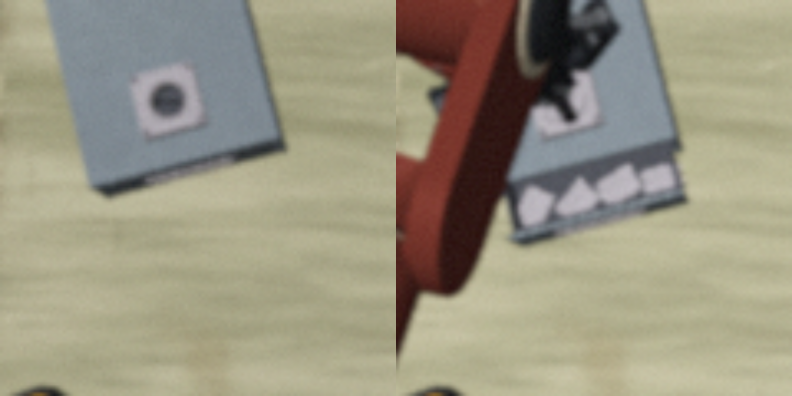

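The drawer stands open, its contents visible at about (600,190), with the key home. Easing the pressure, releasing, and rising clear.

```bash
python3 -m jog '[[[0,0,0],[0,0,-0.0015],0.005],[[0,0,0],[0,0,-0.0015],0.005],[[0,0,0],[0,0,-0.0015],0.012],[[0,0,0],[0,0,-0.0015],0.02],[[0,0,0],[0,0,-0.0015],0.04],[[0,0,0],[0,0,-0.0015],0.04],[[0,0,0],[0,0,-0.0015],0.04],[[0,0,0],[0,0,-0.0015],0.04],[[0,0,0],[0,0,-0.006],0.04],[[0,0,0],[0,0,-0.015],0.04],[[0,0,0],[0,0,-0.03],0.04],[[0,0,0],[0,0,-0.05],0.04],[[0,0,0],[0,0,-0.07],0.04],[[0,0,0],[0,0,-0.1],0.04],[[0,0,0],[0,0,-0.1],0.04],[[0,0,0],[0,0,-0.1],0.04],[[0,0,0],[0,0,-0.1],0.04]]'
python3 - <<'E'
from h import *
c=viewer.get_calibration("wrist");im=viewer.capture("wrist")
p=proj(c,[.5986,-.0585,.084]);q=proj(c,[.5986,-.0585,.118]);print(p,q)
g=cv2.cvtColor(im,cv2.COLOR_RGB2GRAY);yy,xx=np.mgrid[:400,:640]
m=((g<50)&(np.hypot(xx-q[0],yy-q[1])<35)).astype(np.uint8);n,l,st,ce=cv2.connectedComponentsWithStats(m)
for i in range(1,n):
    if st[i,4]>60: print("bar blob",st[i],ce[i],onz(c,*ce[i],.114))
# drawer edge from top image: change against the first picture, front of box
t=viewer.capture("top").astype(int);o=cv2.imread("pics/top0.png")[:,:,::-1].astype(int);ct=viewer.get_calibration("top")
d=np.array([np.cos(.27),np.sin(.27)]);n_=np.array([-d[1],d[0]]);h=np.array([.5986,-.0585])
for off in(-.05,-.04,-.03):
    line=[]
    for k in np.arange(-.11,-.03,.004):
        w=h+d*k+n_*off;u,v=proj(ct,[*w,.06]).round().astype(int);line.append(int(abs(t[v,u]-o[v,u]).sum()))
    print(off,line)
E
```

```text
t: 17.73
ee_pos: [0.596, -0.0562, 0.1923]
orientation: [[0.865, 0.502, 0.019], [0.503, -0.864, -0.03], [0.001, 0.035, -0.999]]
force: [0.4, 0.4, 0.3]
opening: 0.0398
grasp_force: 0.0
[326.24094355 187.4659846 ] [327.83149988 198.97690699]
bar blob [321 164  15  64 752] [327.74202128 195.28989362] [ 0.60014211 -0.05770564  0.114     ]
-0.05 [41, 43, 39, 39, 26, 266, 208, 128, 67, 56, 49, 58, 46, 201, 41, 100, 80, 36, 24, 42]
-0.04 [23, 38, 32, 43, 11, 278, 219, 118, 80, 54, 48, 46, 71, 221, 42, 116, 64, 37, 36, 47]
-0.03 [40, 56, 33, 27, 15, 95, 179, 141, 197, 51, 55, 54, 49, 59, 28, 63, 47, 26, 32, 38]
```

The drawer front is about 40 mm out and the key is standing at the keyhole. The robot is clear, so I'm handing in.

```bash
python3 -c "
from workcell import manip
print(manip.sign_off())"
```

```text
the job is handed in; nothing more can be done
None
```

The drawer sprang open about 40 mm with the key left fully home in the lock; I handed the job in at about 18 s with the robot clear, but no verdict came back, and I viewed 11 pictures where the limit was 10.

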